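# Roll the tall tin up to the short one in the tin rack

### The job

Two food tins lie on their sides at the two ends of the slatted wooden tin rack. With the fingertips, push the tall tin along by its top so that it rolls over the slats and comes to rest in the hollow right next to the short tin, which frees the other end of the rack for new tins. Keep the fingertips on the upper half of the tall tin, never lift it out of the rack, leave the short tin lying in its own hollow, and do not disturb the mug or the spice jar.

Things in the scene. Friction and masses are not known exactly. Their poses are not given: they have to be found in the camera images.
- tin_rack: Fixed rack of pale wood on the worktop: an open lane along its own y, outside 142 mm (x) x 348 mm (y), inside 122 x 328. Origin: centre of its underside, z up. Tops of the side and end boards 48 mm above the worktop. Five crowned slats cross the lane, crests at own y = -164, -82, 0, 82, 164 mm, 26 mm above the worktop; between them four hollows (30 mm gaps) at y = -123, -41, 41, 123 mm.
- hollow_1 (a point): Second hollow of the rack (own y = -41 mm): the point on the lane's middle line where the axis of a seated tin lies, 57 mm above the worktop. Axes as the rack's. A tin sinks into a hollow and stays. Rolled out, it rises 4.5 mm in the first 14 mm, 6.4 mm at the crest (41 mm on), where it may balance; 4 mm past the crest it rolls down into the next hollow by itself.
- hollow_2 (a point): Third hollow of the rack (own y = +41 mm): the same for this hollow. The goal hollow is hollow_1 or hollow_2, whichever is nearer to the short tin.
- tall_tin_mid (a point): Centre of the tall tin (on its axis, half way along): printed label, 75.4 mm diameter, 110 mm long, 0.3 to 0.65 kg, lying across the lane, axis along the rack's x; rolls along the rack's y. Starts in one of the end hollows (own y = -123 or 123 mm), 3 mm from the end board. Seated, its top is 95 mm above the worktop; on a crest 101 mm. Only the position matters: its axes turn as it rolls.
- short_tin_mid (a point): Centre of the short tin (on its axis, half way along): steel tin with a plain paper band, 75.4 mm diameter, only 70 mm long, lying across the lane in the end hollow at the other end from the tall tin. Stays where it is.
- mug: White spotted mug, 78 x 114 mm, 93 mm tall, upright behind the right part of the rack; origin at the centre of its underside. Not to be disturbed.
- spice_jar: Small spice jar with a red cap, 45 mm diameter, 106 mm tall, upright to the right of the rack near the front of the worktop; origin at the centre of its underside. Not to be disturbed.

How it is judged (in metres and radians):
At the end, for the whole second after the job is handed in: The tall tin lies at rest, sunk into the hollow next to the short tin's (its axis within 10 mm of the hollow's middle along the rack and less than 60.5 mm above the worktop); the short tin lies at rest in its end hollow, within 10 mm of its middle (((y of tall_tin_mid in the frame of tin_rack between 0.031 and 0.051 m and y of short_tin_mid in the frame of tin_rack between 0.113 and 0.133 m) or (y of tall_tin_mid in the frame of tin_rack between -0.051 and -0.031 m and y of short_tin_mid in the frame of tin_rack between -0.133 and -0.113 m)) and height (world z) of tall_tin_mid between 0.05 and 0.0605 m and height (world z) of short_tin_mid below 0.0605 m and linear speed of each of tall_tin, short_tin below 0.03 m/s); the robot touches nothing.
It fails at once if The tall tin is lifted: its centre rises more than 80 mm above the worktop (57 mm when seated, 64 mm on a crest) (height (world z) of tall_tin_mid above 0.08 m).
It fails at once if The fingers touch the tall tin with the fingertips below its middle (TCP less than 72 mm above the worktop, tips about 53 mm) (contact force between the fingers and tall_tin above 0.5 N and height (world z) of the grasp point below 0.072 m).
It fails at once if The short tin is pushed or carried out of its hollow (moved more than 30 mm) (distance of short_tin_mid from where it was at the start of the episode above 0.03 m).
It fails at once if The mug is moved more than 20 mm (distance of mug from where it was at the start of the episode above 0.02 m).
It fails at once if The spice jar is moved more than 20 mm (distance of spice_jar from where it was at the start of the episode above 0.02 m).
It also fails if it takes over 48 s, if anything falls off the work surface, if the arm or the gripper's body presses on something with over 40 N, if the wrist force passes 120 N, or if a joint passes its speed limit or range.

### The arm

A 6-joint arm with a two-finger parallel gripper is mounted at the origin on a cart in front of the work surface, level with it; the furniture and walls round the work are solid. World frame = base frame: x ahead of the robot, y to its left, z up, the work surface at z = 0. Lengths are in mm, angles in degrees, forces in N, time in s.
With the tool pointing down it reaches from about 350 to 850 mm from the base axis. Payload 8.1 kg.
Tool frame: the origin (TCP) lies between the finger pads, 19 mm behind the fingertips; this is the grasp point; z points along the fingers, y is the line along which they close (so a half turn about z gives the same grasp; the last joint's range is limited). The gripper opens to 85 mm and grips with 20 to 120 N. Pads are 22 mm wide; open, the fingers measure 114 mm over their backs; the gripper's body (76 mm by 85 mm) begins 54 mm behind the grasp point. The pads swing forward as they close: fully open they stand 13 mm farther back than shut.
Start: joints at [63.633, 7.471, 85.268, -0, 87.261, -4.893], TCP at [219.631, 558.362, 249.992] pointing down, gripper open.
Joint ranges: [-169.43, 169.43], [-51.17, 129.36], [1.28, 143.12], [-76.62, 256.62], [0, 156.53], [-152.29, 152.29]. Speed limits (degrees/s): [136.94, 136.94, 159.86, 180, 180, 180].

### API

Orientations are given as [roll, pitch, yaw] about the fixed x, y, z axes, in that order (R = Rz(yaw) Ry(pitch) Rx(roll)).
In Python, from bench import status, eyes, r gives the robot as it stands.
- The arm moves only by the shell command python3 -m handwheel 'ROWS' [FORCE]. ROWS is a JSON object whose one key "series" holds a list that holds one entry, the list of rows, each a list of 7 numbers: the shift along the tool's x, y, z in cm, then the turn, a rotation vector about the tool's x, y, z in rad, then the opening, from 0 (shut) to 1 (fully open). In form: {"series": [[[tx, ty, tz, rx, ry, rz, claw], ...]]}. A call has 1 to 12 rows; each row is the pose to reach, as a shift and turn from the pose commanded when the call began, along the tool's axes at that moment; what a row does not reach only later rows make up. A row lasts 1/8 s, in which the tool goes at most 62.5 mm and 10.7 degrees, less where a joint would pass 70% of its speed; a pose out of reach is approached as far as the arm can. A call with a gripper value outside its range is refused whole. The fingers move at their own pace and stop on an object; FORCE is the grip in N (left out, the last holds). Time passes only in rows, so rows that repeat a pose let the fingers close. It gives the time, the measured TCP pose, the force, the opening and the grip force at its end, in the units of the state.
- status.sense(): the state, without advancing time (a new reading comes with each control period).
- eyes.snapshot(name): name is "scene" or "top"; returns a dict with "img" (400x640x3 uint8, red, green, blue), "mtx" (3x3 intrinsics, pixels), "k1" (the pictures are not rectified: a ray, as slopes to the right and down, at radius r is drawn at 1 + k1 r^2 times it, then the intrinsics apply), "R" (3x3) and "t" (3): a world point X has camera coordinates R X + t. Camera axes: x right, y down, z forward; pixel columns grow to the right and rows downward; lengths in mm; the calibration is good to about 2 mm. A picture is of the moment at which its call begins. There is no depth.
- r.hand_in(): hands the job in; it is judged then, once.
The state is a dict: "time": time; "joint_pos": joint angles; "qd": joint speeds; "joint_efforts": joint torques, N m; "tool_pos": TCP position; "tcp_rot": TCP orientation; "ft_force": force on the tool from outside, world axes, zero at the start; "wrist_torque": the same for the moment, N m; "finger_gap": finger opening in mm; "grip_force": force on a finger pad.
Only numpy, scipy, OpenCV 4.12 (cv2) and the standard library are available. Lean on these libraries where they do the work, as an engineer would, in place of code of your own. Each camera call takes 0.05 s, during which the arm holds its last target. There are 200 camera calls.

## Working session

There is one attempt and no reset: what is moved stays moved. The work goes in short steps, Python scripts to look and compute and a shell command to move; the robot and the scene stay as the last step left them, time stands still between calls to the robot, and variables do not carry over. Pictures are saved under pics/ and viewed, at most 10 in all, crops included, and the job is handed in when it is done.

```bash
ls; mkdir -p pics; python3 - <<'E'
from bench import status, eyes, r
import cv2,json
s=status.sense();print(s)
for n in("scene","top"):
    d=eyes.snapshot(n);cv2.imwrite(f"pics/{n}0.png",d["img"][:,:,::-1]);print(n,d["mtx"],d["k1"],d["R"],d["t"])
E
```

```text
pics
{'time': 0.0, 'joint_pos': array([ 6.36320459e+01,  7.51630670e+00,  8.53302031e+01,  2.77914606e-04,
        8.72617558e+01, -4.89501342e+00]), 'qd': array([-0.01825229,  0.02639182, -0.02453336,  0.05276287, -0.09852092,
       -0.0410195 ]), 'joint_efforts': array([-1.02929021e-04, -5.69387877e+01, -5.00562251e+01, -2.45518795e-04,
        1.42746998e-02,  5.09645156e-05]), 'tool_pos': array([219.4001978 , 557.88449327, 248.92305514]), 'tcp_rot': array([-1.79892153e+02, -9.51488185e-03,  1.58527037e+02]), 'ft_force': array([ 0.10442122, -0.34047818, -0.22046894]), 'wrist_torque': array([-0.02316874,  0.00373979, -0.00766742]), 'grip_force': 0.0, 'finger_gap': 85.59611802576421}
scene [[493.07054411   0.         325.95814879]
 [  0.         493.07054411 196.15494986]
 [  0.           0.           1.        ]] 0.03577237819582937 [[ 0.56165725 -0.82729198  0.01136308]
 [-0.49013039 -0.34375666 -0.8010016 ]
 [ 0.66656833  0.44431897 -0.59855436]] [-289.57787694  293.84155953  960.06016317]
top [[474.82423675   0.         324.56014109]
 [  0.         474.82423675 203.95301572]
 [  0.           0.           1.        ]] -0.13137489373780303 [[ 0.00764216 -0.99975623  0.02071397]
 [-0.98592307 -0.01099314 -0.16683777]
 [ 0.16702481 -0.01914738 -0.98576675]] [ -38.16757424  511.8885     1402.61925428]
```

View pics/scene0.png

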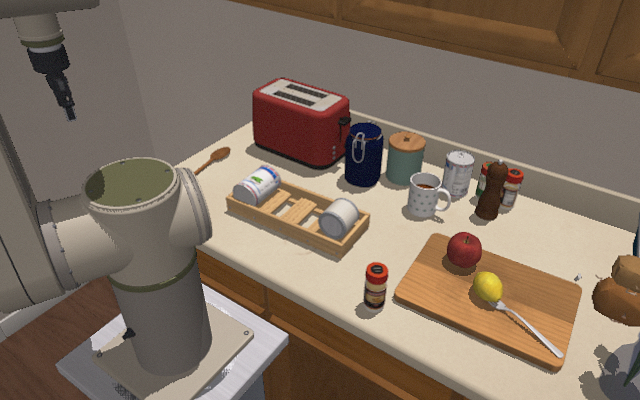

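View pics/top0.png

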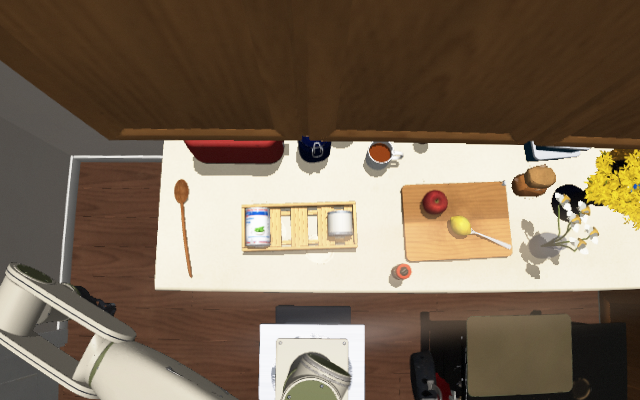

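The scene view shows the rack with the tall tin (labelled) at its left end and the short tin at the right end. In the top view the rack covers about columns 242–357 and rows 203–253, with the tall tin at (257,226) and the short tin at (340,222). The rack outline comes next.

```bash
cat > h.py <<'E'
import numpy as np,cv2
from scipy.optimize import fsolve
def ray(d,uv):
    K=d["mtx"];q=np.array([(uv[0]-K[0,2])/K[0,0],(uv[1]-K[1,2])/K[1,1]])
    s=fsolve(lambda s:s*(1+d["k1"]*(s@s))-q,q)
    return -d["R"].T@d["t"],d["R"].T@np.array([*s,1.])
def plane(d,uv,z):
    o,v=ray(d,uv);return o+v*(z-o[2])/v[2]
def proj(d,X):
    c=d["R"]@np.asarray(X,float)+d["t"];s=c[:2]/c[2];s=s*(1+d["k1"]*(s@s));return d["mtx"][:2,:2]@s+d["mtx"][:2,2]
E
python3 - <<'E'
from bench import eyes
from h import *
d=eyes.snapshot("top");im=d["img"]
x0,y0,x1,y1=225,190,375,265
c=im[y0:y1,x0:x1];hsv=cv2.cvtColor(c,cv2.COLOR_RGB2HSV)
m=((hsv[...,1]>75)&(hsv[...,0]>8)&(hsv[...,0]<28)).astype(np.uint8)
n,l,st,_=cv2.connectedComponentsWithStats(m)
k=1+np.argmax(st[1:,4]);print(st[k])
p=np.argwhere(l==k)[:,::-1].astype(np.float32)+[x0,y0]
# rack top board plane z=48 -> metric hull
W=np.array([plane(d,q,48)[:2] for q in p]).astype(np.float32)
r=cv2.minAreaRect(W);print(r,cv2.boxPoints(r))
# tins: not wood inside
for nm,(a,b) in dict(tall=(243,273),short=(325,356)).items():
    sub=im[205:250,a:b];h=cv2.cvtColor(sub,cv2.COLOR_RGB2HSV)
    mm=((h[...,1]<60)&(h[...,2]>110)|(h[...,0]>90)&(h[...,0]<130)).astype(np.uint8)
    n,l2,s2,_=cv2.connectedComponentsWithStats(mm);k=1+np.argmax(s2[1:,4]);x,y,w,hh,A=s2[k]
    print(nm,x+a,y+205,w,hh,A,plane(d,(x+a,y+205+hh/2),57),plane(d,(x+a+w,y+205+hh/2),57),plane(d,(x+a+w/2,y+205),70),plane(d,(x+a+w/2,y+205+hh),70))
v=c.copy();v[m>0]=v[m>0]//2+np.array([127,0,0],np.uint8)
cv2.imwrite("pics/m1.png",cv2.resize(np.vstack([c,v])[:,:,::-1],None,fx=4,fy=4,interpolation=0)[:600])
E
```

```text
[  17   11  115   51 2950]
((443.1475524902344, 43.36219787597656), (143.20343017578125, 344.6418762207031), 2.457198143005371) [[ 364.22372   212.45491 ]
 [ 378.9996   -131.87007 ]
 [ 522.0714   -125.730515]
 [ 507.2955    218.59447 ]]
tall 245 207 25 40 896 [437.2998435  204.55071396  57.        ] [438.19638597 129.56616658  57.        ] [496.26388861 167.24671682  70.        ] [376.91590398 163.73605461  70.        ]
short 328 210 25 28 628 [449.1201984  -43.87153557  57.        ] [ 449.86174625 -118.92026107   57.        ] [489.94373875 -80.56948455  70.        ] [406.13082154 -80.77105625  70.        ]
```

View pics/m1.png

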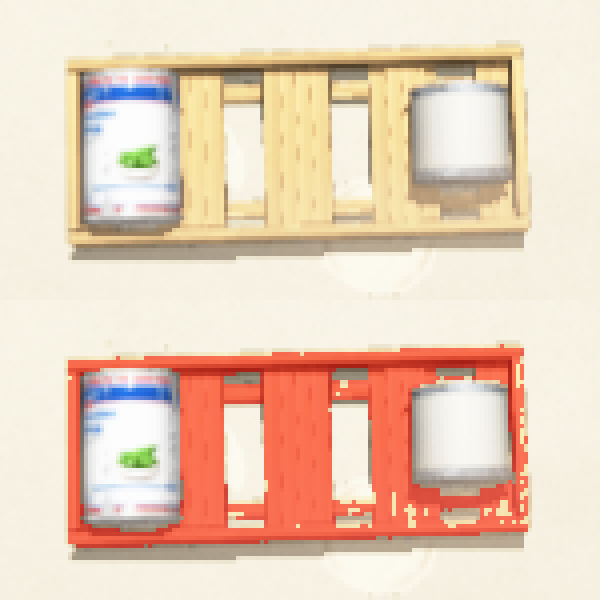

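The rack measures 143 × 345 mm with its centre at (443, 43), which agrees with the given size. Its tall-tin end points along (-0.043, 0.999). The tin axes are at about (438,167) and (449,-81), as expected. I'll close the fingers and go above and behind the tall tin, with tool x along the rack.

```bash
python3 -m handwheel '{"series": [[[-5.4,-3.9,1,0,0,0.17,0],[-10.8,-7.9,2,0,0,0.35,0],[-16.2,-11.8,4,0,0,0.52,0],[-21.6,-15.7,6,0,0,0.7,0],[-27,-19.7,8,0,0,0.87,0],[-32.5,-23.6,10,0,0,1.04,0],[-32.5,-23.6,10,0,0,1.153,0],[-32.5,-23.6,10,0,0,1.153,0],[-32.5,-23.6,10,0,0,1.153,0],[-32.5,-23.6,10,0,0,1.153,0]]]}' 40
```

```text
time: 1.4
tool_pos: [435.4, 220.8, 150.4]
tcp_rot: [180.0, -0.0, 92.6]
ft_force: [1.2, 0.3, 0.8]
finger_gap: -0.2
grip_force: 0.0
```

```bash
python3 -m handwheel '{"series": [[[0,0,3,0,0,0,0],[0,0,5.8,0,0,0,0],[0,0,5.8,0,0,0,0],[0,0,5.8,0,0,0,0]]]}'
cat > look.py <<'E'
import sys
from bench import eyes,status
from h import *
a=eyes.snapshot("scene")["img"][140:270,200:390];b=eyes.snapshot("top")["img"][180:270,220:380]
s=status.sense();print(s["tool_pos"],s["ft_force"])
b=cv2.resize(b,None,fx=3.5,fy=3.5);a=cv2.resize(a,(b.shape[1],280))
cv2.imwrite(sys.argv[1],np.vstack([a,b])[:,:,::-1])
E
python3 look.py pics/l1.png
```

```text
time: 1.9
tool_pos: [436.0, 220.5, 93.2]
tcp_rot: [179.9, -0.0, 92.5]
ft_force: [-0.4, 0.3, -0.2]
finger_gap: 0.2
grip_force: 0.0
[436.67877901 220.5200007   93.72878914] [ 0.41888174  0.55659452 -1.04436429]
```

View pics/l1.png

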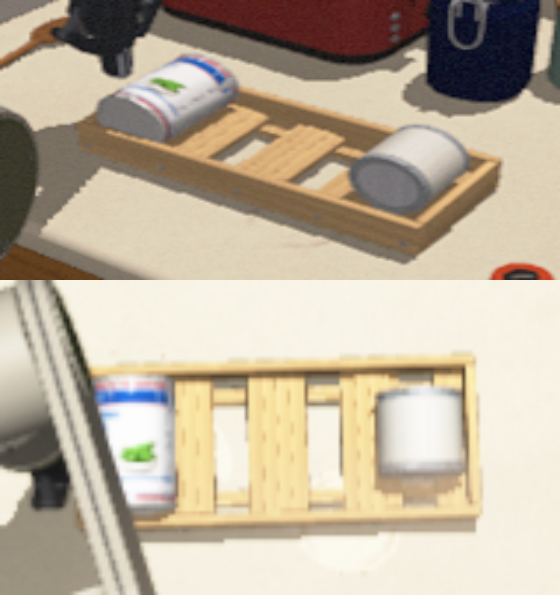

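The view shows the closed fingertips just behind the tall tin's rear end, clear of it and above the end board. Now a slow first push, forward and slightly up to follow the roll.

```bash
python3 -m handwheel '{"series": [[[-0.5,0,0,0,0,0,0],[-0.9,0,0,0,0,0,0],[-1.3,0,-0.2,0,0,0,0],[-1.7,0,-0.4,0,0,0,0],[-2.1,0,-0.6,0,0,0,0],[-2.5,0,-0.8,0,0,0,0],[-2.9,0,-1.0,0,0,0,0],[-3.3,0,-1.2,0,0,0,0]]]}'
python3 look.py pics/l2.png
```

```text
time: 3.0
tool_pos: [437.5, 188.4, 106.2]
tcp_rot: [179.9, -0.2, 92.5]
ft_force: [-8.3, 7.4, 15.2]
finger_gap: 0.1
grip_force: 8.3
[437.48838568 188.1074734  106.28867611] [-8.84831834  8.90191477 15.85273731]
```

View pics/l2.png

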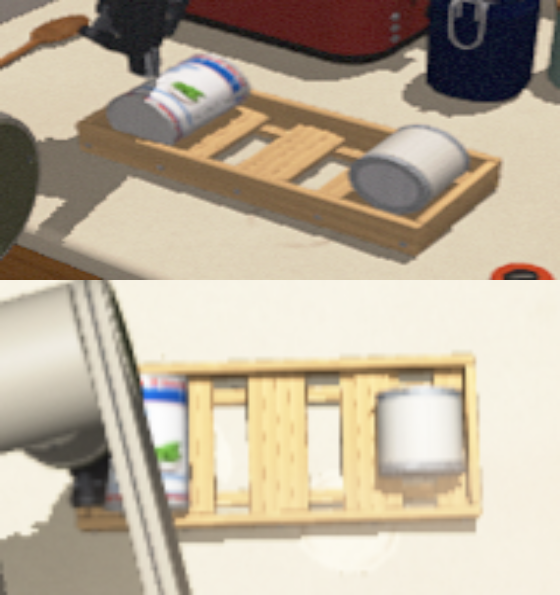

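The label has turned and the tin's front edge has moved about 13 mm, so it is rolling under gentle force. I'll continue the same push.

```bash
python3 -m handwheel '{"series": [[[-0.4,0,-0.2,0,0,0,0],[-0.8,0,-0.4,0,0,0,0],[-1.2,0,-0.55,0,0,0,0],[-1.6,0,-0.7,0,0,0,0],[-2.0,0,-0.8,0,0,0,0],[-2.4,0,-0.9,0,0,0,0],[-2.8,0,-1.0,0,0,0,0],[-3.2,0,-1.05,0,0,0,0]]]}'
cat > tin.py <<'E'
from bench import eyes
from h import *
# leading (goal-side) edge of the tall tin in the top view: white/blue label along rack rows
d=eyes.snapshot("top");im=d["img"];h=cv2.cvtColor(im,cv2.COLOR_RGB2HSV)
blue=((h[...,0]>100)&(h[...,0]<125)&(h[...,1]>120)&(h[...,2]>90))[200:235,235:330]
p=np.argwhere(blue)
if len(p):
    print("blue cols",p[:,1].min()+235,p[:,1].max()+235,"front edge",plane(d,(p[:,1].max()+236,p[:,0].mean()+200),60).round(1),"back",plane(d,(p[:,1].min()+235,p[:,0].mean()+200),60).round(1))
E
python3 tin.py
```

```text
time: 4.1
tool_pos: [439.2, 155.5, 116.8]
tcp_rot: [179.9, -0.1, 92.5]
ft_force: [-7.2, 4.0, 16.9]
finger_gap: 0.1
grip_force: 9.4
blue cols 274 278 front edge [481.9 103.4  60. ] back [481.7 118.4  60. ]
```

```bash
python3 -m handwheel '{"series": [[[-0.5,0,-0.02,0,0,0,0],[-1,0,-0.05,0,0,0,0],[-1.5,0,-0.06,0,0,0,0],[-2,0,-0.08,0,0,0,0]]]}'; python3 tin.py
```

```text
time: 4.65
tool_pos: [440.3, 135.6, 119.3]
tcp_rot: [179.9, -0.1, 92.5]
ft_force: [-15.5, 1.1, 33.5]
finger_gap: 0.1
grip_force: 17.0
```

```bash
python3 -m handwheel '{"series": [[[-0.5,0,-0.1,0,0,0,0],[-1,0,-0.12,0,0,0,0],[-1.5,0,-0.12,0,0,0,0],[-2,0,-0.12,0,0,0,0],[-2.3,0,-0.12,0,0,0,0]]]}';  python3 look.py pics/l3.png
```

```text
time: 5.32
tool_pos: [441.0, 111.6, 119.4]
tcp_rot: [179.9, -0.0, 92.5]
ft_force: [-11.6, -0.6, 23.5]
finger_gap: -0.3
grip_force: 11.8
[441.02879022 111.42648457 119.3507698 ] [-11.38483273  -1.67163004  24.61298178]
```

View pics/l3.png

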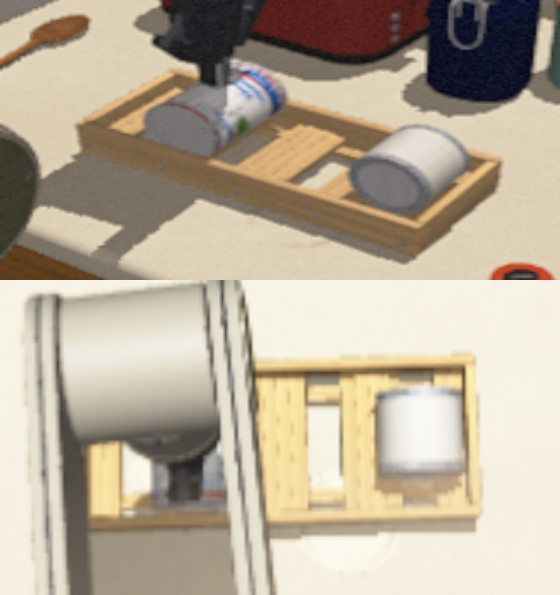

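The tin is now about on the first crest, with the finger on its top (top view, tin columns about 264–284). A little further.

```bash
python3 -m handwheel '{"series": [[[-0.4,0,0,0,0,0,0],[-0.8,0,0,0,0,0,0],[-1.2,0,0,0,0,0,0],[-1.5,0,0,0,0,0,0]]]}';  python3 -m handwheel '{"series": [[[0,0,-1,0,0,0,0],[0,0,-3,0,0,0,0],[0.2,0,-3,0,0,0,0]]]}'; python3 look.py pics/l4.png
```

```text
time: 5.92
tool_pos: [441.6, 96.3, 118.5]
tcp_rot: [179.9, 0.0, 92.5]
ft_force: [-6.5, -1.8, 13.9]
finger_gap: 0.4
grip_force: 7.1
time: 6.3
tool_pos: [442.2, 98.9, 148.3]
tcp_rot: [179.8, -0.0, 92.4]
ft_force: [0.8, -0.0, -0.2]
finger_gap: 0.0
grip_force: 0.0
[440.88601451  98.98535102 146.30081093] [ 0.24475342 -0.3065106   0.72850692]
```

View pics/l4.png

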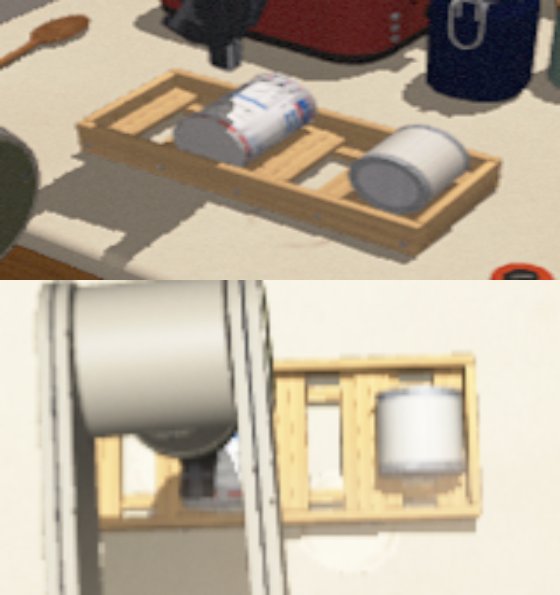

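The tin dropped into the second hollow. I'll go back behind it and down.

```bash
python3 -m handwheel '{"series": [[[2,0,0,0,0,0,0],[4,0,0,0,0,0,0],[4,0,0,0,0,0,0],[4,0,2.5,0,0,0,0],[4,0,5.4,0,0,0,0],[4,0,5.4,0,0,0,0],[4,0,5.4,0,0,0,0]]]}'; python3 look.py pics/l5.png
```

```text
time: 7.28
tool_pos: [439.4, 138.5, 93.1]
tcp_rot: [180.0, 0.0, 92.4]
ft_force: [0.4, -0.0, 0.7]
finger_gap: 0.2
grip_force: 0.0
[440.12484152 138.84197039  93.85966559] [-0.34398872  0.43799509  0.9141161 ]
```

View pics/l5.png

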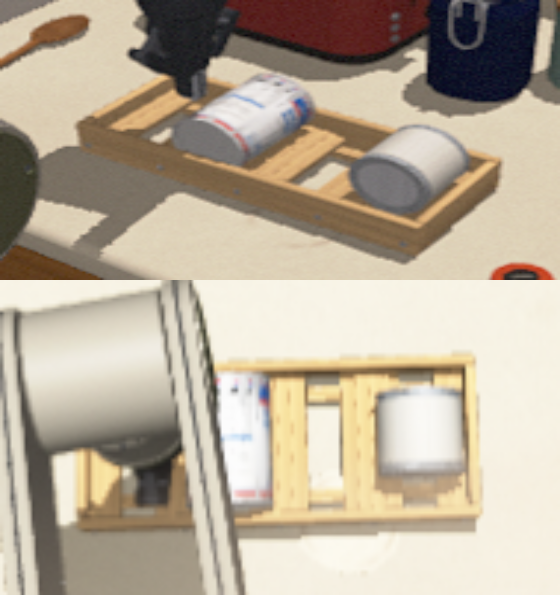

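The tin sits in the second hollow with the finger 54 mm behind its axis, the same geometry as the first time. I'll repeat the stroke.

```bash
python3 -m handwheel '{"series": [[[-0.5,0,0,0,0,0,0],[-0.9,0,0,0,0,0,0],[-1.3,0,-0.2,0,0,0,0],[-1.7,0,-0.4,0,0,0,0],[-2.1,0,-0.6,0,0,0,0],[-2.5,0,-0.8,0,0,0,0],[-2.9,0,-1.0,0,0,0,0],[-3.3,0,-1.2,0,0,0,0],[-3.7,0,-1.4,0,0,0,0],[-4.1,0,-1.6,0,0,0,0],[-4.5,0,-1.75,0,0,0,0],[-4.9,0,-1.9,0,0,0,0]]]}'
python3 -m handwheel '{"series": [[[-0.4,0,-0.1,0,0,0,0],[-0.8,0,-0.2,0,0,0,0],[-1.2,0,-0.3,0,0,0,0],[-1.6,0,-0.35,0,0,0,0],[-2.1,0,-0.37,0,0,0,0],[-2.6,0,-0.4,0,0,0,0],[-3.1,0,-0.42,0,0,0,0],[-3.6,0,-0.44,0,0,0,0]]]}'; python3 tin.py
```

```text
time: 8.88
tool_pos: [441.6, 90.4, 113.1]
tcp_rot: [180.0, -0.1, 92.5]
ft_force: [-6.1, 4.1, 11.6]
finger_gap: 0.3
grip_force: 6.3
time: 9.88
tool_pos: [443.6, 53.9, 119.4]
tcp_rot: [179.9, -0.0, 92.5]
ft_force: [-14.9, 1.8, 31.6]
finger_gap: 0.1
grip_force: 15.7
```

```bash
python3 -m handwheel '{"series": [[[-0.5,0,-0.08,0,0,0,0],[-1,0,-0.1,0,0,0,0],[-1.5,0,-0.12,0,0,0,0],[-2,0,-0.12,0,0,0,0],[-2.5,0,-0.12,0,0,0,0],[-2.9,0,-0.12,0,0,0,0],[-3.3,0,-0.12,0,0,0,0],[-3.7,0,-0.12,0,0,0,0],[-3.95,0,-0.12,0,0,0,0]]]}'
python3 -m handwheel '{"series": [[[0,0,-1,0,0,0,0],[0,0,-3,0,0,0,0],[3,0,-6,0,0,0,0],[8,0,-8,0,0,0,0],[14,0,-10,0,0,0,0],[20,0,-10,0,0,0,0],[20,0,-10,0,0,0,0],[20,0,-10,0,0,0,0],[20,0,-10,0,0,0,0],[20,0,-10,0,0,0,0]]]}'; python3 look.py pics/l6.png
```

```text
time: 11.05
tool_pos: [445.1, 13.7, 118.6]
tcp_rot: [179.9, 0.1, 92.5]
ft_force: [-4.0, -1.8, 9.6]
finger_gap: -0.2
grip_force: 4.8
time: 12.3
tool_pos: [436.2, 213.1, 217.1]
tcp_rot: [-180.0, 0.0, 92.3]
ft_force: [-0.1, -0.4, 0.3]
finger_gap: -0.1
grip_force: 0.0
[436.15994543 213.39323186 217.09800677] [-0.28375724 -0.78449065  0.26729799]
```

View pics/l6.png

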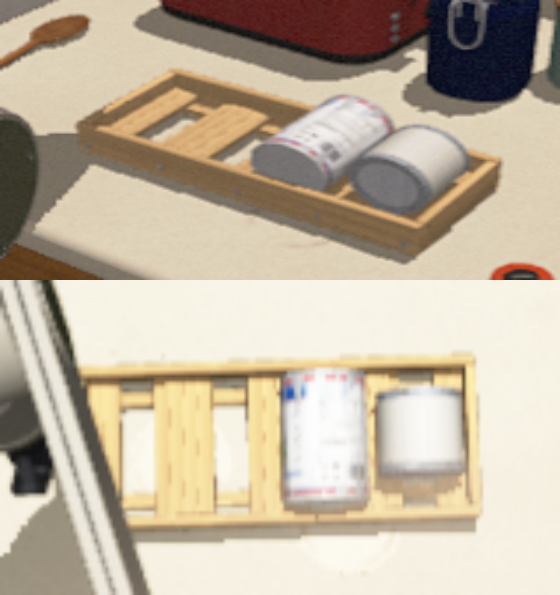

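The tall tin now lies beside the short tin (columns about 300–325, centre 312.7, about 83 mm from the short tin). I'll let it settle, check it and hand in.

```bash
python3 -m handwheel '{"series": [[[0,0,0,0,0,0,0],[0,0,0,0,0,0,0],[0,0,0,0,0,0,0],[0,0,0,0,0,0,0],[0,0,0,0,0,0,0],[0,0,0,0,0,0,0],[0,0,0,0,0,0,0],[0,0,0,0,0,0,0]]]}' | head -1
python3 - <<'E'
from bench import eyes,r
from h import *
d=eyes.snapshot("top");h=cv2.cvtColor(d["img"],cv2.COLOR_RGB2HSV)
w=(h[...,1]<60)&(h[...,2]>90)
ok=[]
for a,b in((294,327),(325,356)):
    cols=np.where(w[215:238,a:b].mean(0)>.6)[0]+a
    y=[plane(d,(c,226),57)[1] for c in(cols.min(),cols.max()+1)];print(cols.min(),cols.max(),y,np.mean(y));ok.append(np.mean(y))
# expected -38+..: own y = 43-y
print("own y",[43-v for v in ok])
if abs(43-ok[0]-41)<8 and abs(43-ok[1]-123)<8: print(r.hand_in())
E
```

```text
time: 13.4
301 324 [np.float64(36.882783636400234), np.float64(-34.92676144764344)] 0.9780110943783953
328 351 [np.float64(-43.91086124216702), np.float64(-115.90450341181611)] -79.90768232699156
own y [np.float64(42.021988905621605), np.float64(122.90768232699156)]
the job is handed in; nothing more can be done
None
```

The job is handed in: the tall tin rolled over two crests into the hollow next to the short tin, measured about 1 mm from the hollow's middle, and the short tin is still in its own end hollow; the judge's result was not shown.

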